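# Close up a meter controller box: inner panel down, then cover shut

## Robot

A 6-joint arm with a two-finger parallel gripper is mounted at the origin on the work surface. World frame = base frame: x ahead of the robot, y to its left, z up, the work surface at z = 0. Lengths are in m, angles in rad, forces in N, time in s.
With the tool pointing down it reaches from about 0.3 to 0.775 m from the base axis. Payload 14.6 kg.
Tool frame: the origin (TCP) lies midway between the tips of the shut fingers; the grasp point (between the pads) lies 19 mm behind it (ctrl.grip_depth is the distance from the TCP to the grasp point, in m); z points along the fingers, x is the direction in which the jaws open and shut, and the axes are right-handed (so a half turn about z gives the same grasp; the last joint's range is limited). The gripper opens to 94 mm and grips with 3 to 60 N. Pads are 16 mm wide; open, the fingers measure 119 mm over their backs; the gripper's body (75 mm by 177 mm) begins 78 mm behind the grasp point.
Start: joints at [1.065, 0.3, 1.521, -0, 1.321, -0.067], TCP at [0.234, 0.498, 0.168] pointing down, gripper open.
Joint ranges: [-3.03, 3.03], [-0.79, 2.21], [0.23, 2.52], [-1.04, 4.18], [0, 3.07], [-2.55, 2.55]. Speed limits (rad/s): [2.22, 2.22, 2.57, 3.14, 3.14, 3.14].

## Interface

Orientations are given as [roll, pitch, yaw] about the fixed x, y, z axes, in that order (R = Rz(yaw) Ry(pitch) Rx(roll)).
In Python, from station import ctrl gives the robot as it stands.
- The arm moves only by the tool play_rows, never from a script. Its argument "steps" is a list that holds one entry, the list of rows, each a list of 7 numbers: the shift along the tool's x, y, z in cm, then the turn, a rotation vector about the tool's x, y, z in rad, then the opening, from 0 (shut) to 1 (fully open). In form: [[[x, y, z, ax, ay, az, hand], ...]]. A call has 1 to 20 rows; each row is the pose to reach, as a shift and turn from the pose measured when the call began, along the tool's axes at that moment; what a row does not reach only later rows make up. A row lasts 1/12 s, in which the tool goes at most 41.7 mm and 7.16 degrees, less where a joint would pass 70% of its speed; a pose out of reach is approached as far as the arm can. A call with a gripper value outside its range is refused whole. The fingers move at their own pace and stop on an object; "force" is the grip in N (left out, the last holds). Time passes only in rows, so rows that repeat a pose let the fingers close. It gives the time, the measured TCP pose, the force and the opening at its end, in the units of the state.
- ctrl.get_obs(): the state, without advancing time (a new reading comes with each control period).
- ctrl.camera(name): name is "side" or "top" or "wrist"; returns a dict with "frame" (480x640x3 uint8, blue, green, red), "fovy" (degrees; the focal length in pixels is half the picture's height over the tangent of half this angle, whatever the lens; pixels are square), "cx", "cy" (the principal point, pixels), "D" ([k1, k2, p1, p2, k3] as OpenCV has them; the pictures are not rectified), "world_to_cam" (4x4, takes a point from world to camera coordinates). Camera axes: x right, y up, looking along -z (the intrinsics and any distortion apply to the point x, -y, -z); pixel columns grow to the right and rows downward; lengths in m; the calibration is good to about 2 mm. A picture is of the moment at which its call begins. There is no depth.
- ctrl.hand_in(): hands the job in, once; it reports no verdict.
The state is a dict: "time_s": time; "qpos": joint angles; "joint_vel": joint speeds; "tau": joint torques, N m; "ee_pos": TCP position; "eef_rot": TCP orientation; "force": force on the tool from outside, world axes, zero at the start; "moment": the same for the moment, N m; "grip_width": finger opening in m.
Only numpy, scipy, OpenCV 4.12 (cv2) and the standard library are available. Lean on these libraries where they do the work, as an engineer would, in place of code of your own. Each camera call takes 0.05 s, during which the arm holds its last target. There are 200 camera calls.

## Task

Close up the controller box on the bench: first push the upright inner panel over with your fingertips until it lies flat in the box, pushing on its bare metal part and not on the display board, and only then swing the open cover over and press it fully shut. Push only: do not grip or pinch the panel or the cover, leave the loose things on the bench where they are, and finish with the gripper clear of everything.

Things in the scene. Friction and masses are not known exactly. Their poses are not given: they have to be found in the camera images.
- enclosure: Grey plastic electronics box, open on top, 240 (x) x 180 (y) mm, rim 75 mm above the bench, screwed to a 300 x 236 x 10 mm aluminium plate fixed to the bench: it does not move in a run. Origin: on the bench under the box's centre, z up. Its +y wall carries the inner panel's hinge, its -y wall the cover's hinge, both along its x. Three cable glands stick out 22 mm from its -x wall.
- panel_hinge (a point): Middle of the inner panel's hinge line, which runs along the enclosure's x: at y = +82, z = 68 mm in the enclosure's frame.
- panel (a joint): Angle (rad) of the inner panel: 0 = folded flat in the box, upper face 5.5 mm below the rim, reaching from its hinge to the enclosure's -y; pi/2 = upright. Starts at 1.35 to 1.55, stops at 1.75. Pushed on its front, which looks to +y when upright and up when flat. Stiff friction hinge (0.3 N m, 3 N at the free edge): it stays where left, so it must be pushed all the way down.
- panel_edge (a point): Middle of the free edge (mid-thickness) of the panel, an aluminium plate 224 mm wide along the hinge, 3 mm thick, 116 mm from hinge line to free edge. The frame turns with the panel: x along the hinge (as the enclosure's x), y from free edge to hinge, z out of the front face.
- panel_mid (a point): Centre of the panel plate (mid-thickness), 58 mm from its hinge line. Axes as panel_edge.
- display: Green display board 100 x 46 mm with a black four-digit block on the panel's front, up to 15 mm proud; not to be pushed on. Origin: the board's centre on the front face, 35 mm from the hinge line. The board ends 58 mm from the hinge line: the outer 58 mm of the panel, to the free edge, is bare over its full width. Axes as panel_edge.
- cover_hinge (a point): Middle of the cover's hinge line, which runs along the enclosure's x: at y = -96, z = 75 mm in the enclosure's frame.
- cover (a joint): Angle (rad) of the cover: 0 = shut on the rim, reaching from its hinge to the enclosure's +y, outer face 107 mm above the bench; pi/2 = upright. Starts leaning back at 1.8 to 2.15, stops at 2.45. Pushed on its outer face, which looks to -y when upright. Stiff friction hinge (0.34 N m, 2 N at the free edge): it stays where left, so it must be pressed fully shut. The upright panel blocks it.
- cover_edge (a point): Middle of the free edge of the cover, a tray 244 mm wide along the hinge and 32 mm deep (light grey frame, clear window): the corner of outer face and front wall, 188 mm from the hinge line along the cover and 32 mm out. The frame turns with the cover: x along the hinge (as the enclosure's x), y from hinge to free edge, z out of the outer face.
- cover_mid (a point): Centre of the cover's 4 mm top plate (mid-thickness, 2 mm under the outer face), 96 mm from the hinge line along the cover and 30 mm out from it. Axes as cover_edge.
- flow_body: Loose brass flow-meter body on a grey foot with a copper turret, 110 x 46 x 72 mm, beside the panel's hinge wall. Origin: centre of its underside. Leave it alone.
- multimeter: Loose red multimeter lying on its back, 185 x 88 x 42 mm. Origin: centre of its underside. Leave it alone.
- screwdriver: Loose orange-handled screwdriver lying on the bench near the cover's hinge wall, 190 mm long, 26 mm high. Origin: under its middle. Leave it alone.
- solder_spool: Loose green spool of solder wire standing on end, 54 mm across, 46 mm high. Origin: centre of its underside. Leave it alone.

How it is judged:
On the way, in this order (a step that is already met when the one before it is completed fails the run):
1. the inner panel lies flat in the box while the cover still stands open (value of joint panel below 0.05 rad and value of joint cover above 1.4 rad), for 0.2 s.
2. the cover is shut over the folded panel (value of joint cover below 0.03 rad and value of joint panel below 0.05 rad), for 0.2 s.
At the end, for the whole second after the job is handed in: The panel lies flat (within 0.05 rad, 6 mm at its free edge) and the cover is shut over it (within 0.03 rad, 6 mm at its free edge); the four loose things lie still within 20 mm of where they were (all of step 2 and distance of each of flow_body, multimeter, screwdriver, solder_spool from where it was at the start of the episode below 0.02 m and linear speed of each of flow_body, multimeter, screwdriver, solder_spool below 0.02 m/s); the robot touches nothing.
It fails at once if the panel is gripped between the fingers (z of the grasp point in the frame of panel_mid between -0.004 and 0.004 m and x of the grasp point in the frame of panel_mid between -0.12 and 0.12 m and y of the grasp point in the frame of panel_mid between -0.066 and 0.066 m).
It fails at once if the cover is gripped between the fingers (z of the grasp point in the frame of cover_mid between -0.032 and 0.004 m and x of the grasp point in the frame of cover_mid between -0.127 and 0.127 m and y of the grasp point in the frame of cover_mid between -0.09 and 0.097 m).
It fails at once if the display board is pushed on (over 2 N) (contact force between any of the fingers, the arm and display above 2 N).
It fails at once if a loose thing on the bench is shifted or lifted by more than 20 mm (distance of any of flow_body, multimeter, screwdriver, solder_spool from where it was at the start of the episode above 0.02 m).
It also fails if it takes over 58 s, if anything falls off the work surface, if the arm or the gripper's body presses on something with over 40 N, if the wrist force passes 120 N, or if a joint passes its speed limit or range.

## Working session

There is one attempt and no reset: what is moved stays moved. The work goes in short steps, Python scripts to look and compute and a tool call to move; the robot and the scene stay as the last step left them, time stands still between calls to the robot, and variables do not carry over. Pictures are saved under pics/ and viewed, about 8 in all and at most 12, crops included, and the job is handed in when it is done.

Besides the shell and the picture viewer there is one more tool, called by a JSON object that holds its "method" and its "body". play_rows: Moves the arm, as the interface text tells. Its arguments: {"type":"object","properties":{"steps":{"type":"array"},"force":{"type":"number"}},"required":["steps"]}

```bash
mkdir -p pics; ls; cat > h.py <<'E'
import numpy as np, cv2
from station import ctrl
def K(c):
    f=240/np.tan(np.radians(c["fovy"])/2); return np.array([[f,0,c["cx"]],[0,f,c["cy"]],[0,0,1.]])
F=np.diag([1,-1,-1.])
def ray(c,uv):
    p=cv2.undistortPoints(np.array([[uv]],float),K(c),np.array(c["D"],float))[0,0]
    M=np.array(c["world_to_cam"]); R=M[:3,:3]; t=M[:3,3]
    return -R.T@t, R.T@(F@np.array([p[0],p[1],1]))
def onz(c,uv,z):
    o,d=ray(c,uv); return o+d*(z-o[2])/d[2]
def proj(c,P):
    M=np.array(c["world_to_cam"]); q=(np.atleast_2d(P)@M[:3,:3].T+M[:3,3])@F
    return cv2.projectPoints(q,np.zeros(3),np.zeros(3),K(c),np.array(c["D"],float))[0][:,0]
def tri(c1,u1,c2,u2):
    o,d=ray(c1,u1);p,e=ray(c2,u2)
    s=np.linalg.lstsq(np.c_[d,-e],p-o,rcond=None)[0]
    a,b=o+s[0]*d,p+s[1]*e
    return (a+b)/2,np.linalg.norm(a-b)
E
python3 - <<'E'
from h import *
import pickle
o=ctrl.get_obs(); print(o)
C={n:ctrl.camera(n) for n in("side","top")}
pickle.dump(C,open("c0.pkl","wb"))
for n in C: cv2.imwrite(f"pics/{n}0.png",C[n]["frame"]); c=C[n];print(n,c["fovy"],c["cx"],c["cy"],c["D"],ray(c,(320,240)))
E
```

```text
pics
{'time_s': 0.0, 'qpos': array([ 1.06539154e+00,  3.00478938e-01,  1.52158098e+00,  7.30772439e-06,
        1.32070217e+00, -6.66146873e-02]), 'joint_vel': array([ 0.00017235, -0.00146357,  0.00115731, -0.00021536, -0.00023299,
       -0.00131522]), 'tau': array([-1.67504575e-03, -5.31813347e+01, -3.52729475e+01,  7.07414676e-02,
        2.44690699e-02, -7.86356213e-05]), 'ee_pos': array([0.2335235 , 0.49762353, 0.1677821 ]), 'eef_rot': array([-3.14150775e+00,  1.16637542e-03,  1.13200447e+00]), 'force': array([0.00702751, 0.1313607 , 0.58801536]), 'moment': array([-0.00120851, -0.03015522,  0.01478717]), 'grip_width': 0.09388074413346312}
side 49.755538843713985 319.5246008501496 231.16837761370115 [-0.15291588  0.          0.          0.          0.        ] (array([ 0.04010265, -0.78219167,  0.78418143]), array([ 0.42742186,  0.68763484, -0.58716346]))
top 52.14449850375073 320.4123697700582 240.17416175074763 [-0.12225097  0.          0.          0.          0.        ] (array([0.4334617 , 0.058357  , 1.06130837]), array([ 0.12923583, -0.00264668, -0.99161077]))
```

View pics/side0.png

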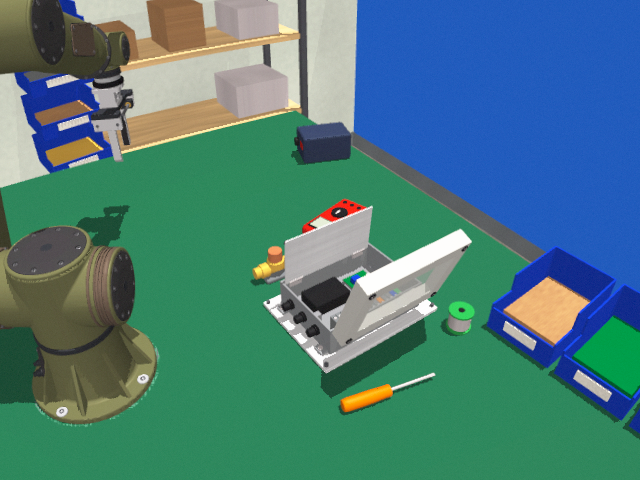

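View pics/top0.png

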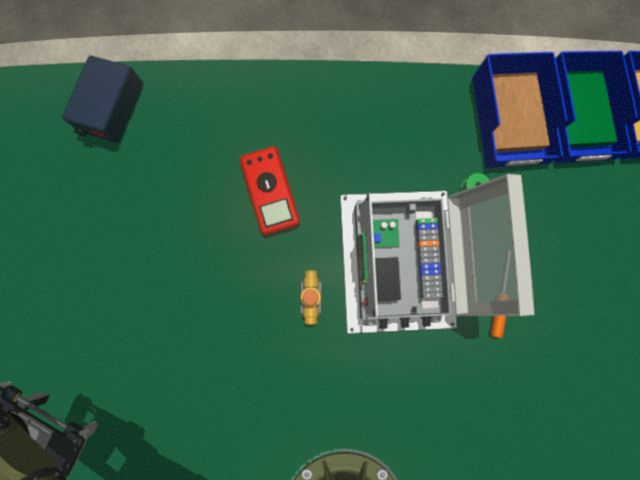

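The side view shows the panel upright near (330,240), the cover leaning back with its edge near (465,235), and the screwdriver, spool, flow body and meter around the box. In the top view the plate corners are near (342,194), (446,191), (456,327) and (348,332). The box's axes are close to the world's axes.

```bash
python3 - <<'E'
from h import *
import pickle
C=pickle.load(open("c0.pkl","rb"))
a=C["top"]["frame"][165:345,330:550]; a=cv2.resize(a,None,fx=3.6,fy=3.3,interpolation=cv2.INTER_CUBIC)
cv2.imwrite("pics/topz.png",cv2.resize(C["top"]["frame"][165:345,330:550],None,fx=3.3,fy=3.3,interpolation=cv2.INTER_CUBIC))
cv2.imwrite("pics/sidez.png",cv2.resize(C["side"]["frame"][195:375,255:485],None,fx=3.3,fy=3.3,interpolation=cv2.INTER_CUBIC))
c=C["top"]
for uv in [(342,194),(446,191),(456,327),(348,332)]: print(uv,onz(c,uv,.01).round(4))
E
```

```text
(342, 194) [0.6728 0.0087 0.01  ]
(446, 191) [ 0.6839 -0.2219  0.01  ]
(456, 327) [ 0.3866 -0.2386  0.01  ]
(348, 332) [ 0.3746 -0.0065  0.01  ]
```

View pics/topz.png

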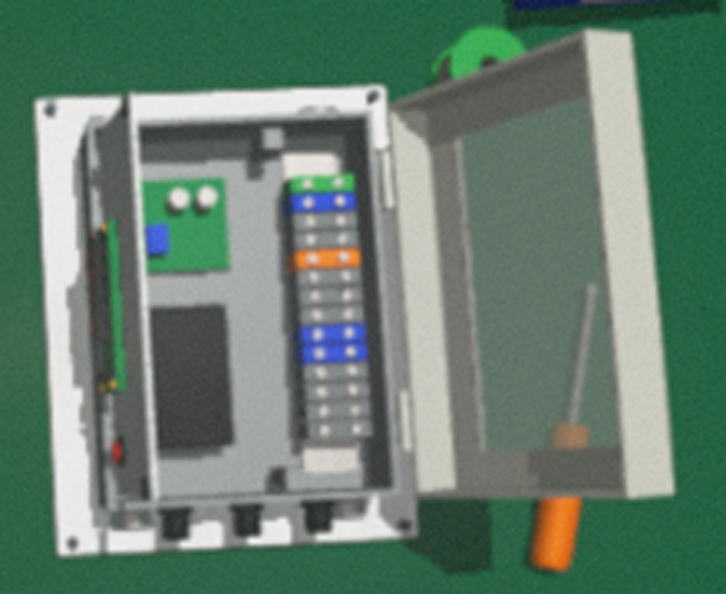

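View pics/sidez.png

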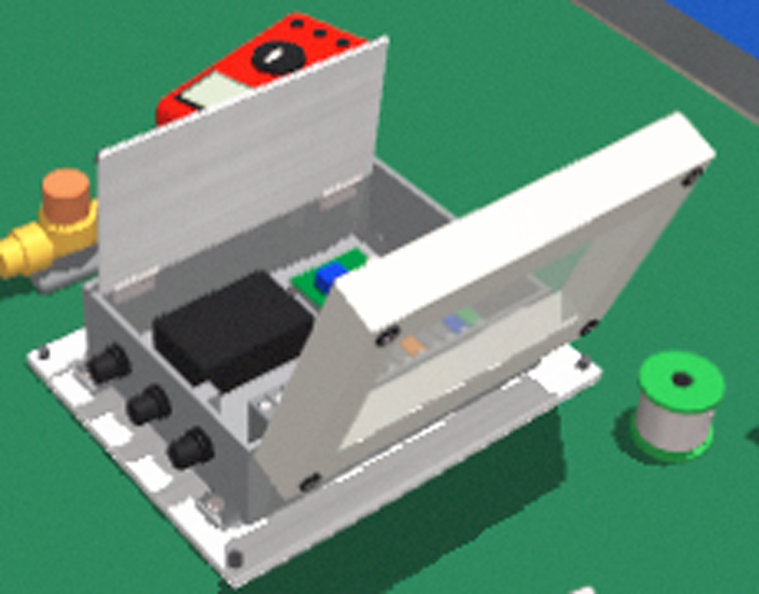

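```bash
cat > m.py <<'E'
from h import *
import pickle
C=pickle.load(open("c0.pkl","rb"))
T=lambda u,v:(u/3.3+330-.35,v/3.3+165-.35)
S=lambda u,v:(u/3.3+255-.35,v/3.3+195-.35)
P=np.array([onz(C["top"],T(*q),.01) for q in[(36,98),(386,87),(417,537),(58,556)]])
print(P.round(4),[np.linalg.norm(P[i]-P[i-1]).round(4) for i in range(4)])
ctr=P.mean(0); ctr[2]=0
ex=P[0]+P[1]-P[2]-P[3]; yaw=np.arctan2(ex[1],ex[0])
ey=P[0]+P[3]-P[1]-P[2]; print("yaw",yaw,np.arctan2(ey[1],ey[0])-np.pi/2,ctr)
Ps=[onz(C["side"],S(*q),.01) for q in[(28,356),(600,375),(235,586)]]; print(np.round(Ps,4))
R=np.array([[np.cos(yaw),-np.sin(yaw),0],[np.sin(yaw),np.cos(yaw),0],[0,0,1]])
enc=lambda p:R.T@(p-ctr)
for n,t,s in [("panfar",(131,95),(386,38)),("pannear",(155,497),(98,153)),("covfar",(631,33),(714,155)),("covnear",(673,493),(372,333))]:
    p,e=tri(C["top"],T(*t),C["side"],S(*s)); q=enc(p); print(n,p.round(4),"err",round(e,4),"enc",q.round(4))
    if n[0]=="p": print(" ang",np.arctan2(q[2]-.068,.082-q[1]),np.hypot(q[2]-.068,.082-q[1]))
    else: 
        d=(q[1]+.096,q[2]-.075); print(" ang",np.arctan2(d[1],d[0])-np.arctan2(.032,.188),np.hypot(*d),np.hypot(.188,.032))
E
python3 m.py
```

```text
[[ 0.672   0.0119  0.01  ]
 [ 0.6839 -0.2233  0.01  ]
 [ 0.3858 -0.2386  0.01  ]
 [ 0.3722 -0.0049  0.01  ]] [np.float64(0.3003), np.float64(0.2355), np.float64(0.2985), np.float64(0.2341)]
yaw 0.05372782225582633 0.05416715983338993 [ 0.52846257 -0.11373126  0.        ]
[[ 0.3746 -0.0064  0.01  ]
 [ 0.6825 -0.2251  0.01  ]
 [ 0.3863 -0.2431  0.01  ]]
panfar [ 0.6363 -0.0338  0.1845] err 0.0028 enc [0.1119 0.074  0.1845]
 ang 1.5021187920251056 0.1167356917127862
pannear [ 0.4146 -0.0464  0.1857] err 0.0005 enc [-0.1101  0.0734  0.1857]
 ang 1.4976450607861405 0.11797683190512678
covfar [ 0.6617 -0.2964  0.2409] err 0.0002 enc [ 0.1233 -0.1895  0.2409]
 ang 1.91568269521631 0.19040752197065158 0.19070395905696347
covnear [ 0.419  -0.3101  0.2405] err 0.0015 enc [-0.1198 -0.1902  0.2405]
 ang 1.9195466126119525 0.19039929505872785 0.19070395905696347
```

```bash
cat > g.py <<'E'
from h import *
from scipy.spatial.transform import Rotation as Ro
ctr=np.array([.5285,-.1142,0]); yaw=.054
R=Ro.from_euler("z",yaw).as_matrix()
def state():
    o=ctrl.get_obs(); Rt=Ro.from_euler("xyz",o["eef_rot"]); p=np.array(o["ee_pos"])
    print("t",round(o["time_s"],2),"enc",(R.T@(p-ctr)).round(4),"rpy",o["eef_rot"].round(3),"F enc",(R.T@o["force"]).round(1),"w",round(o["grip_width"],4))
    return o,Rt,p
def rel(e,rpy=(np.pi,0,yaw)):
    o,Rt,p=state(); 
    rv=(Rt.inv()*Ro.from_euler("xyz",rpy)).as_rotvec()
    for q in np.atleast_2d(e): print(q.round(4),"cm",(Rt.inv().apply(ctr+R@q-p)*100).round(1),"rv",rv.round(3))
E
python3 -c "
from g import *
rel([[0,.13,.25],[0,.13,.165]])"
```

```text
t 0.1 enc [-0.2615  0.6269  0.1679] rpy [-3.142e+00  1.000e-03  1.132e+00] F enc [-0.4 -0.4 -1.1] w 0.0939
[0.   0.13 0.25] cm [-31.4  46.5  -8.2] rv [0.000e+00 1.000e-03 1.078e+00]
[0.    0.13  0.165] cm [-31.4  46.5   0.3] rv [0.000e+00 1.000e-03 1.078e+00]
```

{"method": "play_rows", "body": {"steps": [[[0,0,-4,0,0,0,0],[-1,1.5,-8,0,0,0.06,0],[-3,4.5,-8.2,0,0,0.13,0],[-5,7.5,-8.2,0,0,0.2,0],[-7.2,10.5,-8.2,0,0,0.27,0],[-9.2,13.5,-8.2,0,0,0.34,0],[-11.2,16.5,-8.2,0,0,0.41,0],[-13.2,19.5,-8.2,0,0,0.48,0],[-15.2,22.5,-8.2,0,0,0.55,0],[-17.2,25.5,-8.2,0,0,0.62,0],[-19.2,28.5,-8.2,0,0,0.69,0],[-21.2,31.5,-8.2,0,0,0.76,0],[-23.3,34.5,-8.2,0,0,0.83,0],[-25.3,37.5,-8.2,0,0,0.9,0],[-27.3,40.5,-8.2,0,0,0.97,0],[-29.4,43.5,-8.2,0,0,1.04,0],[-31,46,-8.2,0,0,1.078,0],[-31.4,46.5,-8.2,0,0,1.078,0],[-31.4,46.5,-8.2,0,0,1.078,0],[-31.4,46.5,-8.2,0,0,1.078,0]]]}}

```text
time_s: 1.77
ee_pos: [0.5208, 0.0162, 0.2498]
eef_rot: [3.141, 0.001, 0.054]
force: [-0.4, -0.1, 0.0]
grip_width: 0.0004
```

```bash
python3 -c "
from g import *
rel([[0,.13,.165]])
c=ctrl.camera('top'); s=ctrl.camera('side')
a=np.hstack([c['frame'][150:400,230:560],s['frame'][120:370,200:490]]); cv2.imwrite('pics/p1.png',cv2.resize(a,None,fx=1.28,fy=1.28))"
```

```text
t 1.77 enc [-0.0007  0.1307  0.2498] rpy [3.141e+00 1.000e-03 5.400e-02] F enc [-0.4 -0.1  0. ] w 0.0004
[0.    0.13  0.165] cm [0.1 0.1 8.5] rv [0.001 0.001 0.   ]
```

View pics/p1.png

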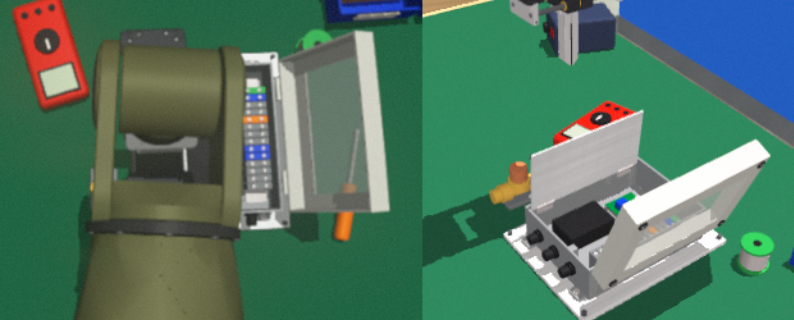

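The top view shows the arm over the panel's hinge side, and the side view shows the shut fingertips at about (570,62), behind and above the panel, well clear. Next I compute the push arc.

```bash
python3 -c "
from g import *
r=.095
th=np.r_[1.5,np.arange(1.4,-.01,-.1)]
q=[[0,.13,.165]]+[[0,.082-r*np.cos(t)+.0015*np.sin(t)+.008-.002,.068+r*np.sin(t)+.0015*np.cos(t)] for t in th]
rel(q)"
```

```text
t 1.87 enc [-0.0007  0.1314  0.2502] rpy [3.141e+00 1.000e-03 5.600e-02] F enc [ 0.  -0.1  0.1] w 0.0005
[0.    0.13  0.165] cm [0.1 0.1 8.5] rv [0.001 0.001 0.002]
[0.     0.0828 0.1629] cm [0.1 4.9 8.7] rv [0.001 0.001 0.002]
[0.     0.0733 0.1619] cm [0.1 5.8 8.8] rv [0.001 0.001 0.002]
[0.     0.064  0.1599] cm [0.1 6.7 9. ] rv [0.001 0.001 0.002]
[0.     0.055  0.1571] cm [0.1 7.6 9.3] rv [0.001 0.001 0.002]
[0.     0.0462 0.1533] cm [0.1 8.5 9.7] rv [0.001 0.001 0.002]
[0.     0.0379 0.1488] cm [ 0.1  9.3 10.2] rv [0.001 0.001 0.002]
[0.     0.0301 0.1433] cm [ 0.1 10.1 10.7] rv [0.001 0.001 0.002]
[0.     0.0229 0.1372] cm [ 0.1 10.8 11.3] rv [0.001 0.001 0.002]
[0.     0.0163 0.1303] cm [ 0.1 11.5 12. ] rv [0.001 0.001 0.002]
[0.     0.0104 0.1229] cm [ 0.1 12.1 12.7] rv [0.001 0.001 0.002]
[0.     0.0053 0.1149] cm [ 0.1 12.6 13.5] rv [0.001 0.001 0.002]
[0.     0.0011 0.1064] cm [ 0.1 13.  14.4] rv [0.001 0.001 0.002]
[ 0.     -0.0023  0.0975] cm [ 0.1 13.4 15.3] rv [0.001 0.001 0.002]
[ 0.     -0.0048  0.0883] cm [ 0.1 13.6 16.2] rv [0.001 0.001 0.002]
[ 0.     -0.0064  0.079 ] cm [ 0.1 13.8 17.1] rv [0.001 0.001 0.002]
[ 0.     -0.007   0.0695] cm [ 0.1 13.8 18.1] rv [0.001 0.001 0.002]
```

{"method": "play_rows", "body": {"steps": [[[0,0,2.5,0,0,0,0],[0.1,0.1,5.5,0,0,0,0],[0.1,0.1,8.5,0,0,0,0],[0.1,1.5,8.7,0,0,0,0],[0.1,3,8.7,0,0,0,0],[0.1,4,8.7,0,0,0,0],[0.1,4.9,8.7,0,0,0,0],[0.1,5.4,8.8,0,0,0,0],[0.1,5.8,8.8,0,0,0,0],[0.1,6.3,8.9,0,0,0,0],[0.1,6.7,9,0,0,0,0],[0.1,6.7,9,0,0,0,0]]]}}

```text
time_s: 2.87
ee_pos: [0.5253, -0.0503, 0.1601]
eef_rot: [3.141, 0.001, 0.055]
force: [-0.5, -0.2, -0.7]
grip_width: 0.0005
```

```bash
python3 -c "
from g import *
rel([0,0.064,.1599])"
```

```text
t 2.87 enc [0.0003 0.0639 0.1601] rpy [3.141e+00 1.000e-03 5.500e-02] F enc [-0.6 -0.2 -0.7] w 0.0005
[0.     0.064  0.1599] cm [-0. -0.  0.] rv [0.001 0.001 0.001]
```

{"method": "play_rows", "body": {"steps": [[[0,0.5,0.2,0,0,0,0],[0,0.9,0.3,0,0,0,0],[0,1.4,0.5,0,0,0,0],[0,1.8,0.7,0,0,0,0],[0,2.2,0.9,0,0,0,0],[0,2.6,1.2,0,0,0,0],[0,3,1.4,0,0,0,0],[0,3.4,1.7,0,0,0,0],[0,3.8,2,0,0,0,0],[0,4.1,2.3,0,0,0,0],[0,4.5,2.7,0,0,0,0],[0,4.8,3,0,0,0,0]]]}}

```text
time_s: 3.87
ee_pos: [0.5279, -0.0987, 0.1296]
eef_rot: [3.141, 0.001, 0.055]
force: [0.1, -0.5, -0.7]
grip_width: 0.0004
```

```bash
python3 -c "
from g import *
rel([[0,0.0163,.1303],[0,-.007,.0695]])
s=ctrl.camera('side'); cv2.imwrite('pics/p2.png',cv2.resize(s['frame'][120:370,230:490],None,fx=2,fy=2))"
```

```text
t 3.87 enc [0.0002 0.0155 0.1296] rpy [3.141e+00 1.000e-03 5.500e-02] F enc [ 0.1 -0.5 -0.7] w 0.0004
[0.     0.0163 0.1303] cm [-0.  -0.1 -0.1] rv [0.001 0.001 0.001]
[ 0.     -0.007   0.0695] cm [-0.   2.2  6. ] rv [0.001 0.001 0.001]
```

View pics/p2.png

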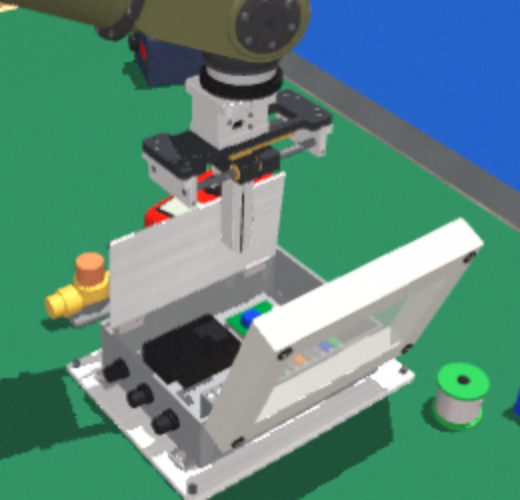

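```bash
python3 -c "
from g import *
import pickle
C=pickle.load(open('c0.pkl','rb')); s=C['side']
o=ctrl.get_obs(); p=np.array(o['ee_pos'])
f=lambda P:((proj(s,P)-[230,120])*2).round(0).tolist()
print('tcp',f(p),f(p+[0,0,.05]))
for th in (1.5,1.0,.8):
  print(th,[f(ctr+R@np.array([x,.082-.116*np.cos(th),.068+.116*np.sin(th)])) for x in(-.112,.112)])
"
```

```text
tcp [[232.0, 277.0]] [[233.0, 238.0]]
1.5 [[[107.0, 244.0]], [[282.0, 173.0]]]
1.0 [[[138.0, 287.0]], [[314.0, 210.0]]]
0.8 [[[149.0, 308.0]], [[325.0, 229.0]]]
```

```bash
python3 -c "
from g import *
o,Rt,p=state()
s=ctrl.camera('side'); w=ctrl.camera('wrist')
print('p1 tip pred',proj(s,[.5208,.0162,.2498]))
a=s['frame'][150:330,260:430].copy(); a=cv2.resize(a,None,fx=3,fy=3,interpolation=cv2.INTER_CUBIC)
for k in (0,.019,.05):
  u=(proj(s,p+[0,0,k])[0]-[260,150])*3; cv2.circle(a,tuple(int(v) for v in u),3,(0,0,255),-1)
b=cv2.resize(w['frame'],(290,218)); b=cv2.copyMakeBorder(b,0,540-218,0,0,cv2.BORDER_CONSTANT)
t=ctrl.camera('top')['frame'][165:345,330:550]; t=cv2.resize(t,(290,237)); b[300:537]=t
cv2.imwrite('pics/p3.png',np.hstack([a,b]));state()"
```

```text
t 3.92 enc [-0.      0.0152  0.1291] rpy [3.141e+00 2.000e-03 5.500e-02] F enc [ 0.3 -0.8  0.6] w 0.0005
p1 tip pred [[313.24567814 184.7216787 ]]
t 4.07 enc [0.0003 0.0159 0.1301] rpy [3.141e+00 1.000e-03 5.500e-02] F enc [ 0.2 -0.5  0.7] w 0.0006
```

View pics/p3.png

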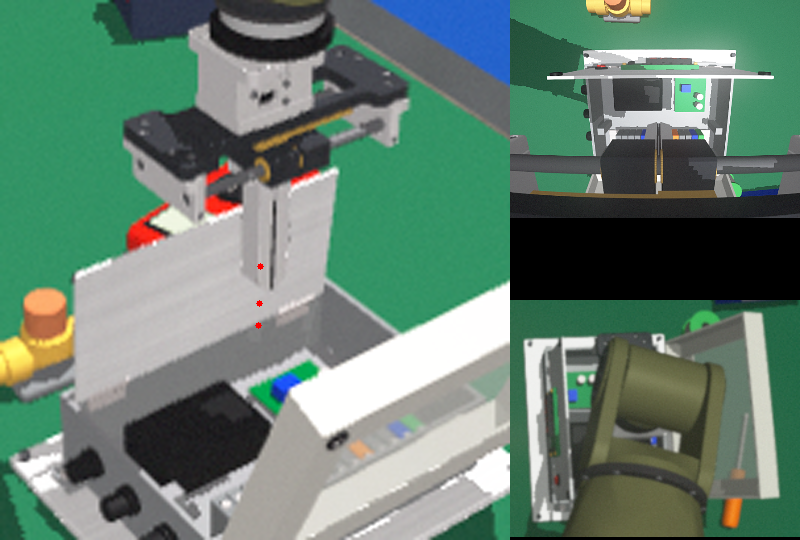

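```bash
python3 -c "
from g import *
import pickle
print('grip_depth',ctrl.grip_depth,[a for a in dir(ctrl) if a[0]!='_'])
C=pickle.load(open('c0.pkl','rb'))
o,Rt,p=state()
w=ctrl.camera('wrist'); cv2.imwrite('pics/w1.png',w['frame'])
M=np.array(w['world_to_cam']); print('cam pos in tool',Rt.inv().apply(-M[:3,:3].T@M[:3,3]-p), w['fovy'])
sc=290/640
for n,P in {'panel L':[.112,.075,.184],'panel R':[-.112,.075,.184],'plate':[.15,.118,.01],'plate2':[-.15,.118,.01],'tcp':R.T@(p-ctr),'tcp+31':R.T@(p-ctr)+[0,0,.031]}.items():
  u=proj(w,ctr+R@np.array(P))[0]; print(n,u.round(0),(u*sc+[510,0]).round(0))
print('start tip pred',proj(C['side'],[.2335,.4976,.1678]),proj(C['side'],[.2335,.4976,.1988]))
"
```

```text
grip_depth 0.0188 ['MotionError', 'camera', 'get_obs', 'grip_depth', 'hand_in']
t 4.07 enc [0.0003 0.0159 0.1301] rpy [3.141e+00 1.000e-03 5.500e-02] F enc [ 0.2 -0.5  0.7] w 0.0006
cam pos in tool [ 0.00074616 -0.06677658 -0.21641446] 66.02119006052276
panel L [574. 173.] [770.  79.]
panel R [ 76. 172.] [544.  78.]
plate [496. 113.] [735.  51.]
plate2 [157. 112.] [581.  51.]
tcp [326. 264.] [658. 120.]
tcp+31 [326. 281.] [658. 127.]
start tip pred [[125.2412078  165.42753921]] [[122.84914395 154.87710959]]
```

```bash
python3 -c "
from g import *
o,Rt,p=state()
s=ctrl.camera('side');w=cv2.imread('pics/w1.png')
a=cv2.resize(s['frame'][195:275,325:375],None,fx=7,fy=7,interpolation=cv2.INTER_CUBIC)
b=cv2.resize(w[200:400,230:430],(440,440),interpolation=cv2.INTER_CUBIC)
b=cv2.copyMakeBorder(b,0,120,0,0,cv2.BORDER_CONSTANT)
cv2.imwrite('pics/p4.png',np.hstack([a,b]))"
```

```text
t 4.12 enc [0.0004 0.016  0.1302] rpy [3.141e+00 1.000e-03 5.500e-02] F enc [ 0.5 -0.1 -0.1] w 0.0004
```

View pics/p4.png

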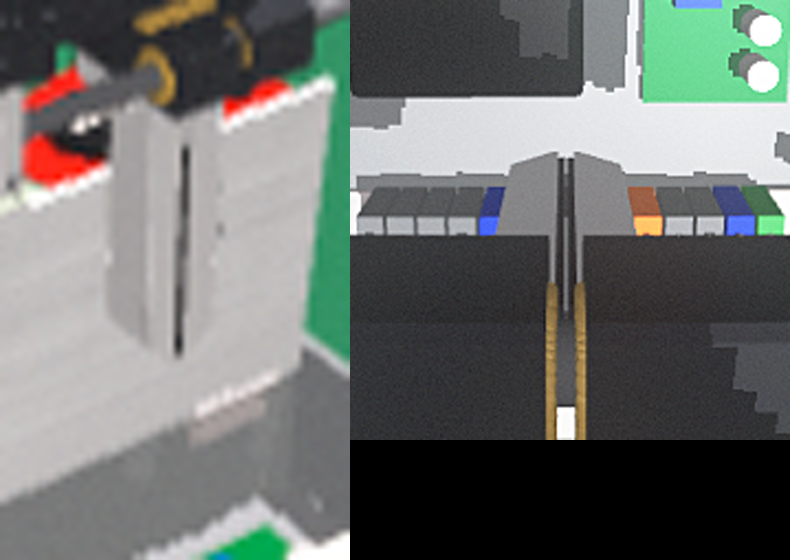

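```bash
python3 -c "
from g import *
o,Rt,p=state()
n=R[:,0]
import pickle
s=pickle.load(open('c0.pkl','rb'))['side']; w=ctrl.camera('wrist')
for c,uv in((s,(350.2,245.2)),(w,(328,271))):
  a,d=ray(c,uv); q=a+d*((p-a)@n)/(d@n); print((R.T@(q-ctr)).round(4),d.round(3))
a,d=ray(w,(328,271))
for z in (.13,.145,.16,.17): print(z,(R.T@(onz(w,(328,271),z)-ctr)).round(4))
"
```

```text
t 4.17 enc [0.0004 0.016  0.1303] rpy [3.141 0.    0.055] F enc [ 0.1  0.  -0.8] w -0.0001
[0.0004 0.0041 0.1699] [ 0.474  0.652 -0.596]
[4.000e-04 2.049e-01 7.160e-01] [ 0.019 -0.314 -0.953]
0.13 [0.0016 0.0114 0.13  ]
0.145 [0.0016 0.0164 0.145 ]
0.16 [0.0015 0.0213 0.16  ]
0.17 [0.0015 0.0246 0.17  ]
```

The tip really is about 36 mm above the reported TCP: the side ray puts it at z≈0.170 while 0.130 is reported, and the wrist view agrees. So the fingers passed over the panel's edge without touching, and the panel still stands at 1.5 rad. I'll back out over the panel and repeat the push about 36 mm lower.

{"method": "play_rows", "body": {"steps": [[[0,0,-3,0,0,0,0],[0,0,-6.5,0,0,0,0],[0,0,-10,0,0,0,0],[0,-2,-10.5,0,0,0,0],[0,-5,-10.5,0,0,0,0],[0,-8.5,-10.5,0,0,0,0],[0,-11.5,-10.5,0,0,0,0],[0,-11.5,-10.5,0,0,0,0],[0,-11.5,-8,0,0,0,0],[0,-11.5,-4.5,0,0,0,0],[0,-11.5,-1,0,0,0,0],[0,-11.5,0,0,0,0,0],[0,-11.5,0,0,0,0,0]]]}}

```text
time_s: 5.3
ee_pos: [0.5206, 0.0165, 0.1284]
eef_rot: [3.141, 0.005, 0.055]
force: [0.7, -0.1, 0.4]
grip_width: 0.0006
```

```bash
python3 -c "
from g import *
o,Rt,p=state()
s=ctrl.camera('side'); w=ctrl.camera('wrist')
a=cv2.resize(s['frame'][150:290,260:400],None,fx=3.4,fy=3.4,interpolation=cv2.INTER_CUBIC)
b=cv2.resize(w['frame'][120:480,140:500],(320,320)); b=cv2.copyMakeBorder(b,0,476-320,0,0,cv2.BORDER_CONSTANT)
cv2.imwrite('pics/p5.png',np.hstack([a,b]))
r=.095
th=np.r_[1.5,np.arange(1.4,-.01,-.1)]
q=[[0,.082-r*np.cos(t)+.0015*np.sin(t)+.008-.002,.068-.036+r*np.sin(t)+.0015*np.cos(t)] for t in th]
rel(q)"
```

```text
t 5.3 enc [-0.0009  0.131   0.1284] rpy [3.141 0.005 0.055] F enc [ 0.7 -0.2  0.4] w 0.0006
t 5.4 enc [0.001  0.1308 0.1319] rpy [ 3.141e+00 -1.000e-03  5.500e-02] F enc [-1.  -0.   0.7] w 0.0004
[0.     0.0828 0.1269] cm [-0.1  4.8  0.5] rv [ 0.001 -0.001  0.001]
[0.     0.0733 0.1259] cm [-0.1  5.8  0.6] rv [ 0.001 -0.001  0.001]
[0.     0.064  0.1239] cm [-0.1  6.7  0.8] rv [ 0.001 -0.001  0.001]
[0.     0.055  0.1211] cm [-0.1  7.6  1.1] rv [ 0.001 -0.001  0.001]
[0.     0.0462 0.1173] cm [-0.1  8.5  1.5] rv [ 0.001 -0.001  0.001]
[0.     0.0379 0.1128] cm [-0.1  9.3  1.9] rv [ 0.001 -0.001  0.001]
[0.     0.0301 0.1073] cm [-0.1 10.1  2.5] rv [ 0.001 -0.001  0.001]
[0.     0.0229 0.1012] cm [-0.1 10.8  3.1] rv [ 0.001 -0.001  0.001]
[0.     0.0163 0.0943] cm [-0.1 11.4  3.8] rv [ 0.001 -0.001  0.001]
[0.     0.0104 0.0869] cm [-0.1 12.   4.5] rv [ 0.001 -0.001  0.001]
[0.     0.0053 0.0789] cm [-0.1 12.5  5.3] rv [ 0.001 -0.001  0.001]
[0.     0.0011 0.0704] cm [-0.1 13.   6.2] rv [ 0.001 -0.001  0.001]
[ 0.     -0.0023  0.0615] cm [-0.1 13.3  7.1] rv [ 0.001 -0.001  0.001]
[ 0.     -0.0048  0.0523] cm [-0.1 13.6  8. ] rv [ 0.001 -0.001  0.001]
[ 0.     -0.0064  0.043 ] cm [-0.1 13.7  8.9] rv [ 0.001 -0.001  0.001]
[ 0.     -0.007   0.0335] cm [-0.1 13.8  9.9] rv [ 0.001 -0.001  0.001]
```

View pics/p5.png

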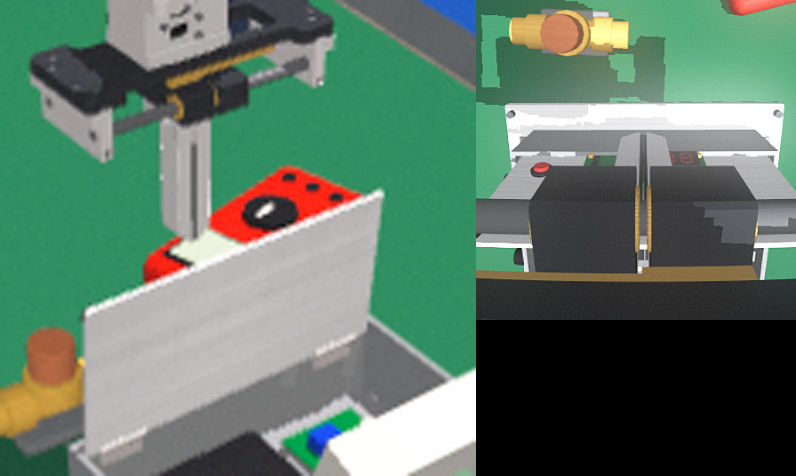

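```bash
python3 -c "
from g import *
o,Rt,p=state()
import pickle
s=pickle.load(open('c0.pkl','rb'))['side']
for uv in ((315.5,221),(316,221),(315.5,219)):
  a,d=ray(s,uv)
  for n,q0,nm in((R[:,0],p,'x=0'),(R[:,1],ctr+R@np.array([0,.123,0]),'y face')):
    q=a+d*((q0-a)@n)/(d@n); print(uv,nm,(R.T@(q-ctr)).round(4))
for k in (0,.02,.04): print(k,proj(s,p+[0,0,k]-R@np.array([0,.008,0])))
"
```

```text
t 5.4 enc [0.001  0.1308 0.1319] rpy [ 3.141e+00 -1.000e-03  5.500e-02] F enc [-1.  -0.   0.7] w 0.0004
(315.5, 221) x=0 [0.001  0.1264 0.161 ]
(315.5, 221) y face [-0.0013  0.123   0.1638]
(316, 221) x=0 [0.001  0.1245 0.1621]
(316, 221) y face [-0.      0.123   0.1633]
(315.5, 219) x=0 [0.001  0.1263 0.1663]
(315.5, 219) y face [-0.0013  0.123   0.1689]
0 [[316.57013964 232.78817125]]
0.02 [[316.48578129 225.2421365 ]]
0.04 [[316.39989345 217.54145635]]
```

{"method": "play_rows", "body": {"steps": [[[0,1.5,0.4,0,0,0,0],[0,3,0.5,0,0,0,0],[0,4,0.5,0,0,0,0],[0,4.8,0.5,0,0,0,0],[0,5.3,0.6,0,0,0,0],[0,5.8,0.6,0,0,0,0],[0,6.3,0.7,0,0,0,0],[0,6.7,0.8,0,0,0,0],[0,7.2,0.9,0,0,0,0],[0,7.6,1.1,0,0,0,0],[0,8.1,1.3,0,0,0,0],[0,8.5,1.5,0,0,0,0]]]}}

```text
time_s: 6.4
ee_pos: [0.5272, -0.0688, 0.1167]
eef_rot: [3.141, -0.001, 0.055]
force: [1.8, 3.3, 0.2]
grip_width: 0.0003
```

```bash
python3 -c "
from g import *
rel([0,-.007,.0335])
s=ctrl.camera('side');t=ctrl.camera('top')
a=cv2.resize(s['frame'][150:330,260:480],None,fx=2,fy=2,interpolation=cv2.INTER_CUBIC)
b=cv2.resize(t['frame'][165:345,330:510],None,fx=2,fy=2)
cv2.imwrite('pics/p6.png',np.hstack([a,b]))"
```

```text
t 6.4 enc [0.0011 0.0454 0.1167] rpy [ 3.141e+00 -1.000e-03  5.500e-02] F enc [1.9 3.2 0.2] w 0.0003
[ 0.     -0.007   0.0335] cm [-0.1  5.2  8.3] rv [ 0.001 -0.001  0.001]
```

View pics/p6.png

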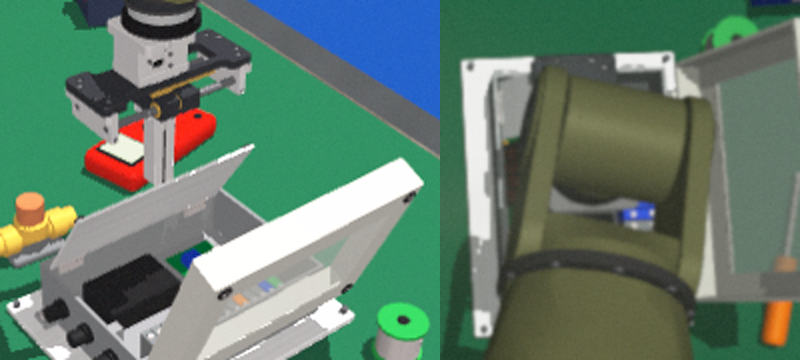

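The panel now leans over in front of the fingers, its edge running from (55,270) to (253,148), with about 3.3 N on the tool. I'll continue along the arc.

{"method": "play_rows", "body": {"steps": [[[0,0.4,0.2,0,0,0,0],[0,0.8,0.4,0,0,0,0],[0,1.2,0.7,0,0,0,0],[0,1.6,1,0,0,0,0],[0,2,1.3,0,0,0,0],[0,2.3,1.6,0,0,0,0],[0,2.6,1.9,0,0,0,0],[0,2.9,2.3,0,0,0,0],[0,3.2,2.6,0,0,0,0],[0,3.5,3,0,0,0,0],[0,3.7,3.4,0,0,0,0],[0,4,3.8,0,0,0,0],[0,4.2,4.2,0,0,0,0],[0,4.4,4.7,0,0,0,0],[0,4.6,5.1,0,0,0,0],[0,4.7,5.6,0,0,0,0],[0,4.8,6.1,0,0,0,0],[0,5,6.5,0,0,0,0],[0,5.1,6.9,0,0,0,0],[0,5.1,7.2,0,0,0,0]]]}}

```text
time_s: 8.17
ee_pos: [0.5298, -0.1203, 0.0441]
eef_rot: [3.14, -0.0, 0.055]
force: [-0.1, -0.3, 1.5]
grip_width: 0.0
```

```bash
python3 -c "
from g import *
rel([0,-.007,.0335])"
```

```text
t 8.17 enc [ 0.0009 -0.0061  0.0441] rpy [ 3.14  -0.     0.055] F enc [-0.2 -0.3  1.5] w 0.0
[ 0.     -0.007   0.0335] cm [-0.1  0.1  1.1] rv [ 0.001 -0.     0.001]
```

{"method": "play_rows", "body": {"steps": [[[0,0,0.2,0,0,0,0],[0,0,0.3,0,0,0,0],[0,0,0.4,0,0,0,0],[0,0,0.5,0,0,0,0],[0,0,0.5,0,0,0,0]]]}}

```text
time_s: 8.58
ee_pos: [0.5298, -0.1203, 0.039]
eef_rot: [3.14, -0.0, 0.055]
force: [0.5, -1.2, 0.9]
grip_width: 0.0005
```

{"method": "play_rows", "body": {"steps": [[[0,0,0.1,0,0,0,0],[0,0,0.2,0,0,0,0],[0,0,0.3,0,0,0,0],[0,0,0.3,0,0,0,0]]]}}

```text
time_s: 8.92
ee_pos: [0.5297, -0.1203, 0.0358]
eef_rot: [3.14, -0.0, 0.055]
force: [0.2, 0.5, 2.2]
grip_width: 0.0006
```

{"method": "play_rows", "body": {"steps": [[[0,0,0.1,0,0,0,0],[0,0,0.2,0,0,0,0],[0,0,0.2,0,0,0,0]]]}}

```text
time_s: 9.17
ee_pos: [0.5297, -0.1202, 0.0336]
eef_rot: [3.141, -0.0, 0.055]
force: [0.4, 0.3, 1.3]
grip_width: 0.0009
```

{"method": "play_rows", "body": {"steps": [[[0,0,0.1,0,0,0,0],[0,0,0.2,0,0,0,0],[0,0,0.2,0,0,0,0]]]}}

```text
time_s: 9.42
ee_pos: [0.5298, -0.1202, 0.0325]
eef_rot: [3.14, -0.0, 0.055]
force: [-3.9, 0.4, 12.0]
grip_width: 0.0003
```

{"method": "play_rows", "body": {"steps": [[[0,0,0.1,0,0,0,0],[0,0,0.2,0,0,0,0],[0,0,0.2,0,0,0,0],[0,0,0.2,0,0,0,0]]]}}

```text
time_s: 9.75
ee_pos: [0.53, -0.1203, 0.0322]
eef_rot: [3.14, -0.001, 0.055]
force: [-10.8, 2.0, 23.8]
grip_width: 0.0004
```

```bash
python3 -c "
from g import *
rel([0,-.007,.0335])"
```

```text
t 9.75 enc [ 0.0011 -0.0062  0.0322] rpy [ 3.14e+00 -1.00e-03  5.50e-02] F enc [-10.7   2.6  23.8] w 0.0004
[ 0.     -0.007   0.0335] cm [-0.1  0.1 -0.1] rv [ 0.002 -0.001  0.001]
```

{"method": "play_rows", "body": {"steps": [[[0,0,-1,0,0,0,0],[0,0,-4,0,0,0,0],[0,0,-8,0,0,0,0],[0,0,-12,0,0,0,0],[0,0,-16,0,0,0,0],[0,0,-20,0,0,0,0],[0,0,-23,0,0,0,0],[0,0,-24,0,0,0,0],[0,0,-24,0,0,0,0]]]}}

```text
time_s: 10.5
ee_pos: [0.5304, -0.12, 0.2746]
eef_rot: [3.139, -0.005, 0.055]
force: [-0.1, 0.5, 0.4]
grip_width: 0.0006
```

```bash
python3 -c "
from g import *
rel([[0,-.25,.27],[0,-.245,.17]])
import pickle
C={n:ctrl.camera(n) for n in('side','top','wrist')}
pickle.dump(C,open('c1.pkl','wb'))
a=cv2.resize(C['side']['frame'][180:370,260:480],None,fx=2.2,fy=2.2,interpolation=cv2.INTER_CUBIC)
b=cv2.resize(C['wrist']['frame'],(310,232)); b=cv2.copyMakeBorder(b,0,a.shape[0]-232,0,0,cv2.BORDER_CONSTANT)
cv2.imwrite('pics/p7.png',np.hstack([a,b]))"
```

```text
t 10.5 enc [ 0.0016 -0.0059  0.2746] rpy [ 3.139 -0.005  0.055] F enc [-0.   0.5  0.4] w 0.0006
[ 0.   -0.25  0.27] cm [-0.2 24.4  0.5] rv [ 0.003 -0.005  0.001]
[ 0.    -0.245  0.17 ] cm [-0.2 23.9 10.5] rv [ 0.003 -0.005  0.001]
```

View pics/p7.png

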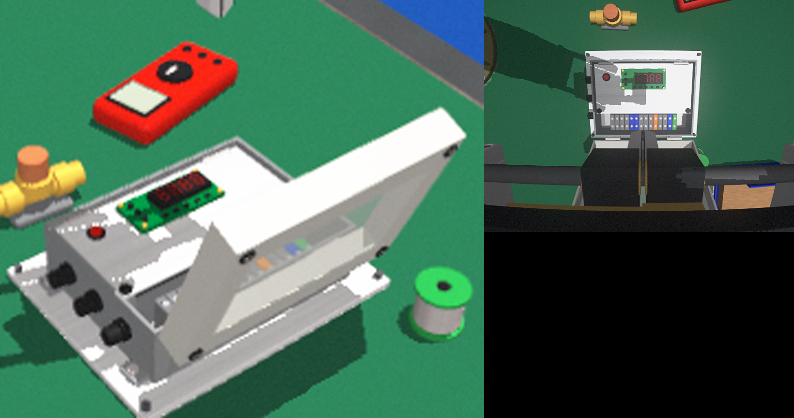

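The side view shows the panel lying flat in the box with the display facing up and the cover unmoved. Now I go over the cover to its outer side.

{"method": "play_rows", "body": {"steps": [[[0,3,0,0,0,0,0],[0,6.5,0,0,0,0,0],[0,10,0,0,0,0,0],[0,13.5,0,0,0,0,0],[0,17,0,0,0,0,0],[0,20.5,0,0,0,0,0],[-0.2,24,0.3,0,0,0,0],[-0.2,25,0.5,0,0,0,0],[-0.2,25,2,0,0,0,0],[-0.2,25,5.5,0,0,0,0],[-0.2,25,9,0,0,0,0],[-0.2,25,9.7,0,0,0,0],[-0.2,25,9.7,0,0,0,0]]]}}

```text
time_s: 11.73
ee_pos: [0.5397, -0.3683, 0.1699]
eef_rot: [-3.138, 0.007, 0.055]
force: [-0.3, 0.5, 0.9]
grip_width: 0.0003
```

```bash
python3 -c "
from g import *
d=.037; s=.145; h=.032
ov=.002
q=[[0,-.096+.188*np.cos(t)-h*np.sin(t)-.008+ov,.215-d] for t in (1.917,1.8,1.7)]
th=np.r_[1.57,np.arange(1.45,-.01,-.1),0]
q+=[[0,-.096+s*np.cos(t)-h*np.sin(t)-.008+ov,.075-d+s*np.sin(t)+h*np.cos(t)] for t in th]
rel(q)"
```

```text
t 11.73 enc [-0.0026 -0.2544  0.1699] rpy [-3.138  0.007  0.055] F enc [-0.3  0.6  0.9] w 0.0003
[ 0.     -0.1959  0.178 ] cm [ 0.3 -5.8 -0.8] rv [-0.004  0.007  0.001]
[ 0.     -0.1759  0.178 ] cm [ 0.3 -7.9 -0.8] rv [-0.004  0.007  0.001]
[ 0.    -0.158  0.178] cm [ 0.3 -9.6 -0.8] rv [-0.004  0.007  0.001]
[ 0.     -0.1339  0.183 ] cm [  0.3 -12.1  -1.3] rv [-0.004  0.007  0.001]
[ 0.     -0.1163  0.1858] cm [  0.3 -13.8  -1.5] rv [-0.004  0.007  0.001]
[ 0.     -0.1015  0.1865] cm [  0.3 -15.3  -1.6] rv [-0.004  0.007  0.001]
[ 0.     -0.0866  0.1857] cm [  0.3 -16.8  -1.5] rv [-0.004  0.007  0.001]
[ 0.     -0.072   0.1834] cm [  0.3 -18.2  -1.3] rv [-0.004  0.007  0.001]
[ 0.     -0.0576  0.1797] cm [  0.3 -19.7  -0.9] rv [-0.004  0.007  0.001]
[ 0.     -0.0437  0.1746] cm [  0.3 -21.1  -0.4] rv [-0.004  0.007  0.001]
[ 0.     -0.0303  0.1681] cm [  0.3 -22.4   0.3] rv [-0.004  0.007  0.001]
[ 0.     -0.0177  0.1603] cm [  0.3 -23.7   1.1] rv [-0.004  0.007  0.001]
[ 0.     -0.0059  0.1512] cm [  0.3 -24.8   2. ] rv [-0.004  0.007  0.001]
[0.     0.0049 0.1411] cm [  0.3 -25.9   3. ] rv [-0.004  0.007  0.001]
[0.     0.0146 0.1299] cm [  0.3 -26.9   4.1] rv [-0.004  0.007  0.001]
[0.     0.0232 0.1178] cm [  0.3 -27.7   5.3] rv [-0.004  0.007  0.001]
[0.     0.0306 0.1049] cm [  0.3 -28.5   6.6] rv [-0.004  0.007  0.001]
[0.     0.0366 0.0913] cm [  0.3 -29.1   8. ] rv [-0.004  0.007  0.001]
[0.     0.0412 0.0772] cm [  0.4 -29.5   9.4] rv [-0.004  0.007  0.001]
[0.    0.043 0.07 ] cm [  0.4 -29.7  10.1] rv [-0.004  0.007  0.001]
```

{"method": "play_rows", "body": {"steps": [[[0.3,-2,-0.8,0,0,0,0],[0.3,-4,-0.8,0,0,0,0],[0.3,-5.2,-0.8,0,0,0,0],[0.3,-6,-0.8,0,0,0,0],[0.3,-6.8,-0.8,0,0,0,0],[0.3,-7.6,-0.8,0,0,0,0],[0.3,-8.4,-0.8,0,0,0,0],[0.3,-9.2,-0.8,0,0,0,0],[0.3,-10,-0.9,0,0,0,0],[0.3,-10.8,-1,0,0,0,0]]]}}

```text
time_s: 12.57
ee_pos: [0.5366, -0.2596, 0.1802]
eef_rot: [-3.137, 0.007, 0.055]
force: [-0.2, -2.3, 2.3]
grip_width: 0.0004
```

```bash
python3 -c "
from g import *
rel([[0,-.1339,.183]])
t=ctrl.camera('top'); s=ctrl.camera('side'); import pickle; pickle.dump({'top':t,'side':s},open('c2.pkl','wb'))
for th in (1.92,1.65):
  for x in(-.122,.122):
    P=ctr+R@np.array([x,-.096+.188*np.cos(th)-.032*np.sin(th),.075+.188*np.sin(th)+.032*np.cos(th)]); print(th,x,proj(t,P).round(0),proj(s,P).round(0))
# bright (cover) mask change
import pickle
c0=pickle.load(open('c0.pkl','rb'))
f=s['frame'];hsv=cv2.cvtColor(f,cv2.COLOR_BGR2HSV); m=((hsv[...,1]<25)&(hsv[...,2]>225)).astype('uint8')
n,l,st,ce=cv2.connectedComponentsWithStats(m); print(st[st[:,4]>150][1:])
"
```

```text
t 12.57 enc [ 0.0002 -0.1457  0.1802] rpy [-3.137  0.007  0.055] F enc [-0.4 -2.3  2.3] w 0.0004
[ 0.     -0.1339  0.183 ] cm [-0.  -1.2 -0.3] rv [-0.004  0.007  0.001]
1.92 -0.122 [[534. 315.]] [[366. 296.]]
1.92 0.122 [[522. 175.]] [[471. 242.]]
1.65 -0.122 [[512. 317.]] [[348. 271.]]
1.65 0.122 [[500. 173.]] [[453. 221.]]
[[ 268    0   29   30  504]
 [ 307    0   18   56  461]
 [   0   21   48  166 2715]
 [ 427  212   25   17  194]
 [ 311  218   24   13  160]
 [ 285  261   51   53 1180]
 [ 358  263   38   31  557]
 [ 264  295   19   23  201]
 [ 415  298   22   18  197]]
```

The cover's right end is at column 452 (453 predicted for 1.65 rad), so it is following. I'll go on over the top.

{"method": "play_rows", "body": {"steps": [[[0,-0.6,-0.1,0,0,0,0],[0,-1.2,-0.3,0,0,0,0],[0,-2,-0.4,0,0,0,0],[0,-2.9,-0.6,0,0,0,0],[0,-3.6,-0.6,0,0,0,0],[0,-4.4,-0.6,0,0,0,0],[0,-5.2,-0.6,0,0,0,0],[0,-5.9,-0.5,0,0,0,0],[0,-6.7,-0.4,0,0,0,0],[0,-7.4,-0.3,0,0,0,0],[0,-8.1,-0.1,0,0,0,0],[0,-8.8,0,0,0,0,0],[0,-9.5,0.3,0,0,0,0],[0,-10.2,0.6,0,0,0,0],[0,-10.9,0.9,0,0,0,0],[0,-11.5,1.2,0,0,0,0],[0,-12.2,1.6,0,0,0,0],[0,-12.8,2,0,0,0,0],[0,-13.4,2.4,0,0,0,0],[0,-14,2.9,0,0,0,0]]]}}

```text
time_s: 14.33
ee_pos: [0.5286, -0.1185, 0.1516]
eef_rot: [-3.137, 0.007, 0.056]
force: [-0.0, -1.7, -0.2]
grip_width: 0.0004
```

```bash
python3 -c "
from g import *
rel([[0,.0049,.1411],[0,.0232,.1178],[0,.0366,.0913],[0,.043,.07]])
"
```

```text
t 14.33 enc [-1.000e-04 -4.300e-03  1.516e-01] rpy [-3.137  0.007  0.056] F enc [-0.1 -1.7 -0.2] w 0.0004
[0.     0.0049 0.1411] cm [ 0.  -0.9  1. ] rv [-0.005  0.007  0.002]
[0.     0.0232 0.1178] cm [ 0.  -2.7  3.4] rv [-0.005  0.007  0.002]
[0.     0.0366 0.0913] cm [ 0.1 -4.1  6. ] rv [-0.005  0.007  0.002]
[0.    0.043 0.07 ] cm [ 0.1 -4.7  8.2] rv [-0.005  0.007  0.002]
```

{"method": "play_rows", "body": {"steps": [[[0,-0.5,0.5,0,0,0,0],[0,-0.9,1,0,0,0,0],[0,-1.4,1.6,0,0,0,0],[0,-1.9,2.1,0,0,0,0],[0,-2.3,2.7,0,0,0,0],[0,-2.7,3.4,0,0,0,0],[0,-3.1,4,0,0,0,0],[0,-3.5,4.7,0,0,0,0],[0,-3.8,5.4,0,0,0,0],[0,-4.1,6,0,0,0,0],[0,-4.3,6.6,0,0,0,0],[0,-4.5,7.2,0,0,0,0],[0,-4.6,7.6,0,0,0,0],[0,-4.7,7.9,0,0,0,0]]]}}

```text
time_s: 15.5
ee_pos: [0.5254, -0.0711, 0.0722]
eef_rot: [-3.137, 0.007, 0.056]
force: [0.6, -1.0, 0.4]
grip_width: 0.0004
```

{"method": "play_rows", "body": {"steps": [[[0,0,0.1,0,0,0,0],[0,0,0.3,0,0,0,0],[0,0,0.4,0,0,0,0],[0,0,0.4,0,0,0,0]]]}}

```text
time_s: 15.83
ee_pos: [0.5254, -0.071, 0.07]
eef_rot: [-3.137, 0.007, 0.056]
force: [-9.2, 2.2, 18.6]
grip_width: 0.0007
```

{"method": "play_rows", "body": {"steps": [[[0,0,0.2,0,0,0,0],[0,0,0.3,0,0,0,0],[0,0,0.3,0,0,0,0],[0,0,0.3,0,0,0,0]]]}}

```text
time_s: 16.17
ee_pos: [0.5256, -0.071, 0.0698]
eef_rot: [-3.137, 0.005, 0.056]
force: [-16.8, 3.6, 32.1]
grip_width: 0.0003
```

{"method": "play_rows", "body": {"steps": [[[0,0,-1,0,0,0,0],[0,0,-4,0,0,0,0],[0,0,-8,0,0,0,0],[0,-2,-12,0,0,0,0],[0,-5,-15,0,0,0,0],[0,-8.5,-16,0,0,0,0],[0,-12,-16,0,0,0,0],[0,-15.5,-16,0,0,0,0],[0,-19,-16,0,0,0,0],[0,-22.5,-16,0,0,0,0],[0,-26,-16,0,0,0,0],[0,-29,-16,0,0,0,0],[0,-30,-16,0,0,0,0],[0,-30,-16,0,0,0,0],[0,-30,-16,0,0,0,0]]]}}

```text
time_s: 17.42
ee_pos: [0.5097, 0.2272, 0.231]
eef_rot: [-3.137, 0.006, 0.057]
force: [0.0, -0.1, 0.1]
grip_width: 0.0005
```

```bash
python3 -c "
from g import *
import pickle
state()
c0=pickle.load(open('c0.pkl','rb'))
C={n:ctrl.camera(n) for n in('side','top')}
for n in C:
  a,b=[cv2.cvtColor(c[n]['frame'],cv2.COLOR_BGR2HSV) for c in (c0,C)] if 0 else [cv2.cvtColor(x[n]['frame'],cv2.COLOR_BGR2HSV) for x in (c0,C)]
  for nm,lo,hi in (('red',0,4),('orange',10,17),('brass',20,28),('green',55,66)):
    r=[]
    for h in (a,b):
      m=((h[...,0]>=lo)&(h[...,0]<=hi)&(h[...,1]>180)&(h[...,2]>150)).astype('uint8'); m[:140]=0
      k,l,st,ce=cv2.connectedComponentsWithStats(m); o=np.argsort(-st[1:,4])[:3]+1
      r.append([(ce[i].round(1).tolist(),int(st[i,4])) for i in o])
    print(n,nm,r)
f=C['side'];P=[ctr+R@np.array([x,y,.107]) for x,y in((-.122,.092),(.122,.092),(.122,-.096),(-.122,-.096))]
im=[]
for n,(r0,r1,c0_,c1_) in {'side':(180,380,250,480),'top':(150,350,330,530)}.items():
  g=cv2.resize(C[n]['frame'][r0:r1,c0_:c1_],None,fx=1.85,fy=1.85,interpolation=cv2.INTER_CUBIC)
  for p in P:
    u=(proj(C[n],p)[0]-[c0_,r0])*1.85; cv2.circle(g,tuple(int(v) for v in u),2,(255,0,255),-1)
  im.append(g)
cv2.imwrite('pics/p8.png',np.hstack(im))
"
```

```text
t 17.42 enc [-0.0004  0.342   0.231 ] rpy [-3.137  0.006  0.057] F enc [ 0.  -0.1  0.1] w 0.0005
side red [[([335.1, 212.4], 384)], [([336.8, 222.0], 1122)]]
side orange [[([364.0, 402.2], 243), ([368.8, 390.1], 59)], [([365.1, 399.6], 330), ([390.0, 387.0], 1)]]
side brass [[([366.1, 395.6], 251), ([96.0, 144.0], 1), ([77.0, 149.0], 1)], [([366.7, 395.4], 207), ([85.0, 140.0], 1), ([91.0, 143.0], 1)]]
side green [[], []]
top red [[([267.5, 184.2], 1987), ([365.0, 301.0], 3)], [([267.5, 184.1], 1966)]]
top orange [[([498.6, 326.0], 214), ([429.2, 242.5], 18), ([420.8, 243.4], 8)], [([500.2, 315.5], 426)]]
top brass [[([305.0, 310.0], 1)], []]
top green [[], []]
```

View pics/p8.png

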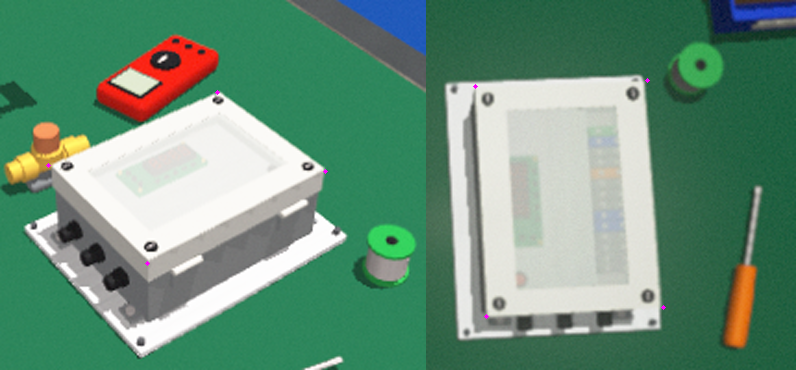

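The picture shows the cover lying flat on the rim. Its corners match the predicted shut corners within about 2–3 px, and the loose things are where they were. The gripper is clear of everything, so I'm handing in.

```bash
python3 -c "
from g import *
state(); print(ctrl.hand_in())"
```

```text
t 17.52 enc [-2.000e-04  3.411e-01  2.312e-01] rpy [-3.137  0.005  0.055] F enc [-0.  -1.6 -0. ] w 0.0002
the job is handed in; nothing more can be done
None
```

The box is closed and the job is handed in, at 17.5 s of robot time. No verdict was reported, so the result rests on my own checks. I pushed the panel over on its bare outer part until it met a firm stop at about 24 N. Then I swung the cover over from its outer face and pressed it shut to a firm stop at about 32 N.

**Last checks:**
- **Panel:** the picture taken before closing shows it lying flat.
- **Cover:** the last picture shows it flat on the rim, corners within about 2–3 px of the shut position, and both stops came at the expected heights.
- **Loose things:** the multimeter's centre moved about 0.1 px in the top view. The flow body, spool and screwdriver I checked only by eye; they look to be where they were. My colour masks found no match for the flow body or spool. The screwdriver's mask centres aren't comparable, because the open cover hid part of it at the start.
- **Gripper:** it stands well clear of everything. The last force reading was 1.6 N sideways in free air; the one before it was about 0.1 N.

**What disagreed:** the real fingertips sit about 37 mm above the reported TCP. My first push therefore passed over the panel's edge without touching it. I measured the offset in the pictures, corrected for it, and both contact heights later confirmed it. If the judge takes the grasp point from the reported pose, that pass and the later contact moves came close to or inside the no-grip zone. By the tip position in the pictures they did not.

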